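Stand the casting flasks on their rubber bases

ROBOT

A 7-joint arm with a two-finger parallel gripper is mounted at the origin on the work surface. World frame = base frame: x ahead of the robot, y to its left, z up, the work surface at z = 0. Lengths are in m, angles in rad, forces in N, time in s.
With the tool pointing down it reaches from about 0.4 to 0.9 m from the base axis. Payload 5.5 kg.
Tool frame: the origin (TCP) lies midway between the tips of the shut fingers; the grasp point (between the pads) lies 19 mm behind it (manip.grip_depth is the distance from the TCP to the grasp point, in m); z points along the fingers, y is the line along which they close (so a half turn about z gives the same grasp; the last joint's range is limited). The gripper opens to 92 mm and grips with 3 to 60 N. Pads are 19 mm wide; open, the fingers measure 130 mm over their backs; the gripper's body (75 mm by 190 mm) begins 47 mm behind the grasp point.
Start: joints at [1.42, 0.501, -0.427, 1.55, 0.221, 1.138, -0.21], TCP at [0.261, -0.595, 0.227] pointing down, gripper open.
Joint ranges: [-2.88, 2.88], [-0.31, 2.03], [-1.54, 1.56], [0.2, 2.42], [-1.41, 4.55], [0.19, 2.02], [-2.57, 2.57]. Speed limits (rad/s): [2.57, 2.57, 3.14, 3.14, 3.14, 3.14, 3.14].

INTERFACE

Orientations are given as a unit quaternion [x, y, z, w].
In Python, from bench import manip, effector, viewer gives the robot as it stands. Calls block until the motion is done:
- manip.move_pose(position, orientation): joint-space move of the TCP to a pose.
- manip.servo_line(position, ori=None, vel=0.15): straight line of the TCP; ori=None keeps the orientation; vel is the mean speed in m/s.
- manip.movej(angles): joint-space move.
- effector.open_jaws() and effector.close(f_grip=None): open the fingers fully, or close them until they stop; f_grip is the grip in N (None keeps the last).
- manip.sleep(seconds).
- manip.solve_ik(position, orientation): joint angles nearest the present ones, or None.
- viewer.get_image(name): name is "scene" or "top"; returns the picture (420x560x3 uint8, red, green, blue); there is no depth.
- viewer.get_calibration(name): a dict with "vfov" (degrees; the focal length in pixels is half the picture's height over the tangent of half this angle, whatever the lens; pixels are square), "cx", "cy" (the principal point, pixels), "eye" and "attitude" of the camera in the world. Camera axes: x right, y down, z forward; pixel columns grow to the right and rows downward; lengths in m; the calibration is good to about 2 mm. A picture is of the moment at which its call begins. get_calibration takes no time and is no camera call.
A pose or a line that the arm cannot do raises manip.PlanningError and nothing moves.
- manip.hand_in(): hands the job in; it is judged then, once.
Readings, each from a call of its own:
- manip.current_clock(): time.
- manip.current_q(): joint angles.
- manip.current_joint_velocities(): joint speeds.
- manip.current_tau(): joint torques, N m.
- manip.current_tool_pos(): TCP position.
- manip.current_tcp_rot(): TCP orientation.
- manip.current_force(): force on the tool from outside, world axes, zero at the start.
- manip.current_wrist_torque(): the same for the moment, N m.
- manip.current_finger_gap(): finger opening in m.
- manip.current_gripper_force(): force on a finger pad.
Only numpy, scipy, OpenCV 4.12 (cv2) and the standard library are available. Lean on these libraries where they do the work, as an engineer would, in place of code of your own. Each camera call takes 0.05 s, during which the arm holds its last target. There are 200 camera calls.

TASK

Get the casting flasks ready: stand each of the four steel flasks upright in the green rubber base of its own size, fully down inside the rim, starting with the largest flask and working down in size to the smallest. Lower each one gently rather than dropping it, never tip a flask over, and leave the amber jar and the white dish where they are.

Things in the scene. Friction and masses are not known exactly. Their poses are not given: they have to be found in the camera images.
- flask_xl: the largest of four bare-steel casting flasks: an upright tube open at both ends, 63 mm outside diameter, 90 mm tall, wall 3.5 mm, about 360 g, loose, standing on the bench. Origin: centre of its lower end; z up along its axis
- flask_l: the second largest of four bare-steel casting flasks: an upright tube open at both ends, 52 mm outside diameter, 75 mm tall, wall 3.5 mm, about 250 g, loose, standing on the bench. Origin: centre of its lower end; z up along its axis
- flask_m: the second smallest of four bare-steel casting flasks: an upright tube open at both ends, 41 mm outside diameter, 60 mm tall, wall 3.5 mm, about 160 g, loose, standing on the bench. Origin: centre of its lower end; z up along its axis
- flask_s: the smallest of four bare-steel casting flasks: an upright tube open at both ends, 30 mm outside diameter, 45 mm tall, wall 3.5 mm, about 80 g, loose, standing on the bench. Origin: centre of its lower end; z up along its axis
- base_xl: the largest of four green rubber flask bases, made for the 63 mm flask: a round shallow dish fixed to the bench, 89 mm outside diameter, rim 11 mm high and 6 mm thick, recess 77 mm in diameter with its floor 5 mm above the bench, and a small yellow sprue cone (10 mm wide, 7 mm tall) in the middle of the floor that goes inside the tube. Origin: centre of its underside on the bench; z up
- base_l: the second largest of four green rubber flask bases, made for the 52 mm flask: a round shallow dish fixed to the bench, 78 mm outside diameter, rim 11 mm high and 6 mm thick, recess 66 mm in diameter with its floor 5 mm above the bench, and a small yellow sprue cone (10 mm wide, 7 mm tall) in the middle of the floor that goes inside the tube. Origin: centre of its underside on the bench; z up
- base_m: the second smallest of four green rubber flask bases, made for the 41 mm flask: a round shallow dish fixed to the bench, 67 mm outside diameter, rim 11 mm high and 6 mm thick, recess 55 mm in diameter with its floor 5 mm above the bench, and a small yellow sprue cone (10 mm wide, 7 mm tall) in the middle of the floor that goes inside the tube. Origin: centre of its underside on the bench; z up
- base_s: the smallest of four green rubber flask bases, made for the 30 mm flask: a round shallow dish fixed to the bench, 56 mm outside diameter, rim 11 mm high and 6 mm thick, recess 44 mm in diameter with its floor 5 mm above the bench, and a small yellow sprue cone (10 mm wide, 7 mm tall) in the middle of the floor that goes inside the tube. Origin: centre of its underside on the bench; z up
- jar: bystander: loose amber glass jar with a blue screw cap, 48 mm diameter, 75 mm tall; to be left where it stands. Origin: centre of its underside
- dish: bystander: loose small white porcelain dish, 54 mm diameter, 18 mm tall; to be left where it stands. Origin: centre of its underside
Mind the look-alikes: they are no part of the job. Leave any pink or red look-alike of the flask_xl alone. What is shaped like the flask_s but blue or pink is not meant.

How it is judged:
On the way, in this order (a step that is already met when the one before it is completed fails the run):
1. the largest flask stands in its own base, down on the floor of the recess, released (horizontal distance between flask_xl and base_xl below 0.01 m and height (world z) of flask_xl below 0.0085 m and angle between flask_xl's own z axis and vertical below 0.08 rad and contact force between the fingers and flask_xl below 0.2 N and linear speed of flask_xl below 0.02 m/s), for 0.2 s.
2. the second largest flask stands in its own base, down on the floor of the recess, released (horizontal distance between flask_l and base_l below 0.01 m and height (world z) of flask_l below 0.0085 m and angle between flask_l's own z axis and vertical below 0.08 rad and contact force between the fingers and flask_l below 0.2 N and linear speed of flask_l below 0.02 m/s), for 0.2 s.
3. the second smallest flask stands in its own base, down on the floor of the recess, released (horizontal distance between flask_m and base_m below 0.01 m and height (world z) of flask_m below 0.0085 m and angle between flask_m's own z axis and vertical below 0.08 rad and contact force between the fingers and flask_m below 0.2 N and linear speed of flask_m below 0.02 m/s), for 0.2 s.
4. the smallest flask stands in its own base, down on the floor of the recess, released (horizontal distance between flask_s and base_s below 0.01 m and height (world z) of flask_s below 0.0085 m and angle between flask_s's own z axis and vertical below 0.08 rad and contact force between the fingers and flask_s below 0.2 N and linear speed of flask_s below 0.02 m/s), for 0.2 s.
At the end, for the whole second after the job is handed in: All four flasks stand upright (within 0.08 rad) in the bases of their own size, within 10 mm of the base's centre, the lower end on the recess floor (below 8.5 mm over the bench), released and at rest (all of step 1 and all of step 2 and all of step 3 and all of step 4); the robot touches nothing.
It fails at once if a flask is tipped over (tilted more than 0.5 rad) (angle between any of flask_xl, flask_l, flask_m, flask_s's own z axis and vertical above 0.5 rad).
It fails at once if the amber jar or the white dish is moved by more than 25 mm or tipped (distance of any of jar, dish from where it was at the start of the episode above 0.025 m or angle between any of jar, dish's own z axis and vertical above 0.5 rad).
It fails at once if a flask is dropped or slammed into its base: faster than 0.5 m/s within 20 mm above its seat ((horizontal distance between flask_xl and base_xl below 0.02 m and height (world z) of flask_xl below 0.025 m and linear speed of flask_xl above 0.5 m/s) or (horizontal distance between flask_l and base_l below 0.02 m and height (world z) of flask_l below 0.025 m and linear speed of flask_l above 0.5 m/s) or (horizontal distance between flask_m and base_m below 0.02 m and height (world z) of flask_m below 0.025 m and linear speed of flask_m above 0.5 m/s) or (horizontal distance between flask_s and base_s below 0.02 m and height (world z) of flask_s below 0.025 m and linear speed of flask_s above 0.5 m/s)).
It also fails if it takes over 104 s, if anything falls off the work surface, if the arm or the gripper's body presses on something with over 40 N, if the wrist force passes 120 N, or if a joint passes its speed limit or range.

## Working session

There is one attempt and no reset: what is moved stays moved. The work goes in short steps, each a Python script; the robot and the scene stay as the last script left them, time stands still between calls to the robot, and variables do not carry over. Pictures are saved under pics/ and viewed, at most 14 in all, crops included, and the job is handed in when it is done.

```bash
mkdir -p pics
python3 - <<'E'
from bench import manip, effector, viewer
import cv2
for n in ("scene","top"):
    im=viewer.get_image(n); cv2.imwrite(f"pics/{n}0.png",im[:,:,::-1]); print(n,viewer.get_calibration(n))
print(manip.current_tool_pos(),manip.current_tcp_rot(),manip.current_clock(),manip.grip_depth)
E
```

```text
scene {'vfov': 50.83834390990621, 'cx': 274.0456674064131, 'cy': 214.45198346358143, 'eye': array([1.27480178, 0.13916992, 0.67839448]), 'attitude': array([ 0.56294322,  0.70292068, -0.33650446, -0.27524932])}
top {'vfov': 51.05987450809458, 'cx': 287.03108335526935, 'cy': 210.5404654603096, 'eye': array([0.29423145, 0.0026    , 1.32571227]), 'attitude': array([ 0.70430196, -0.70404892,  0.0719117 , -0.05570084])}
[ 0.26105346 -0.59456287  0.2257599 ] [ 9.78659424e-01  2.05486992e-01 -1.83649039e-04 -8.91626645e-04] 0.1 0.0188
```

View pics/scene0.png

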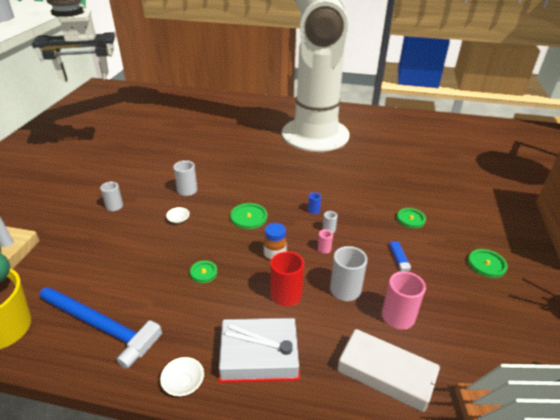

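View pics/top0.png

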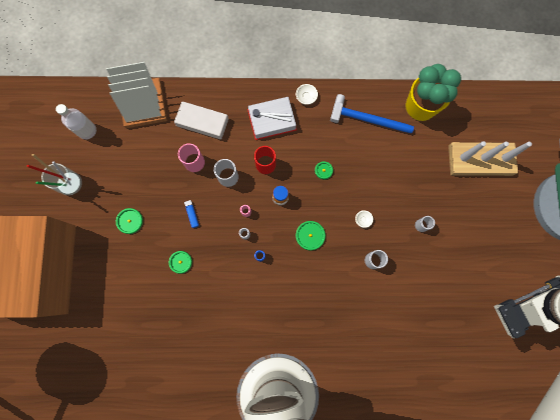

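Candidates, scene / top pixel:
- XL: steel (348,273)/(227,173), chosen. Red (287,279)/(265,160) and pink (403,300)/(190,157) are decoys.
- L: steel (185,178)/(376,260).
- M: steel (112,197)/(425,224).
- S: steel (330,221)/(244,233), chosen. Pink (325,241)/(245,210) and blue (315,203)/(260,256) are decoys.
- Green bases, top view: (311,235), (129,221), (180,262), (324,170), in descending size.
- Jar (281,196) and dish (364,219), top view.

Next: enlarged crops, plus triangulating the bases from the green colour.

```bash
cat > h.py <<'E'
import numpy as np, cv2
from scipy.spatial.transform import Rotation as R
from bench import manip, effector, viewer
def ray(n,u,v):
    c=viewer.get_calibration(n); f=210/np.tan(np.radians(c['vfov']/2))
    d=R.from_quat(c['attitude']).apply([(u-c['cx'])/f,(v-c['cy'])/f,1]); return np.array(c['eye']),d/np.linalg.norm(d)
def at(n,u,v,z):
    e,d=ray(n,u,v); return e+d*(z-e[2])/d[2]
def tri(a,b):
    e1,d1=ray('scene',*a); e2,d2=ray('top',*b)
    s=np.linalg.lstsq(np.c_[d1,-d2],e2-e1,rcond=None)[0]
    p,q=e1+s[0]*d1,e2+s[1]*d2; return (p+q)/2,np.linalg.norm(p-q)
def proj(n,p):
    c=viewer.get_calibration(n); f=210/np.tan(np.radians(c['vfov']/2))
    q=R.from_quat(c['attitude']).inv().apply(np.array(p)-c['eye']); return f*q[:2]/q[2]+[c['cx'],c['cy']]
E
python3 - <<'E'
from h import *
G={}
for n in ("scene","top"):
    im=cv2.imread(f"pics/{n}0.png"); h=cv2.cvtColor(im,cv2.COLOR_BGR2HSV)
    m=cv2.inRange(h,(45,120,70),(75,255,255)); m=cv2.morphologyEx(m,cv2.MORPH_CLOSE,np.ones((5,5)))
    _,_,st,ce=cv2.connectedComponentsWithStats(m)
    G[n]=[(tuple(c),s[4],s[2]) for c,s in zip(ce[1:],st[1:]) if s[4]>150]
    print(n,[(np.round(c,1),a,w) for c,a,w in G[n]])
for a,_,_ in G['scene']:
  for b,A,w in G['top']:
    p,e=tri(a,b)
    if e<.02: print(np.round(a),np.round(b),p.round(4),round(e,4),'diam',w)
t=cv2.imread("pics/top0.png")[130:290,170:450]; cv2.imwrite("pics/tc.png",cv2.resize(t,None,fx=2.85,fy=2.85,interpolation=2))
s=cv2.imread("pics/scene0.png")[150:310,90:380]; cv2.imwrite("pics/sc.png",cv2.resize(s,None,fx=2.75,fy=2.75,interpolation=2))
E
```

```text
scene [(array([248.4, 215.5]), np.int32(773), np.int32(37)), (array([410.8, 217.6]), np.int32(461), np.int32(29)), (array([487.2, 262.9]), np.int32(860), np.int32(40)), (array([  3., 267.]), np.int32(159), np.int32(9)), (array([203. , 271.2]), np.int32(499), np.int32(28))]
top [(array([438. ,  83.3]), np.int32(1188), np.int32(42)), (array([323.5, 169.8]), np.int32(263), np.int32(19)), (array([128.9, 220.6]), np.int32(546), np.int32(27)), (array([310.2, 235.2]), np.int32(697), np.int32(30)), (array([179.9, 261.8]), np.int32(420), np.int32(24))]
[248. 215.] [310. 235.] [ 0.4604 -0.0985  0.0023] 0.0003 diam 30
[411. 218.] [180. 262.] [0.38   0.291  0.0029] 0.0008 diam 24
[487. 263.] [129. 221.] [0.504  0.4497 0.0027] 0.0005 diam 27
[203. 271.] [324. 170.] [ 0.6652 -0.1424  0.0034] 0.0006 diam 19
```

View pics/tc.png

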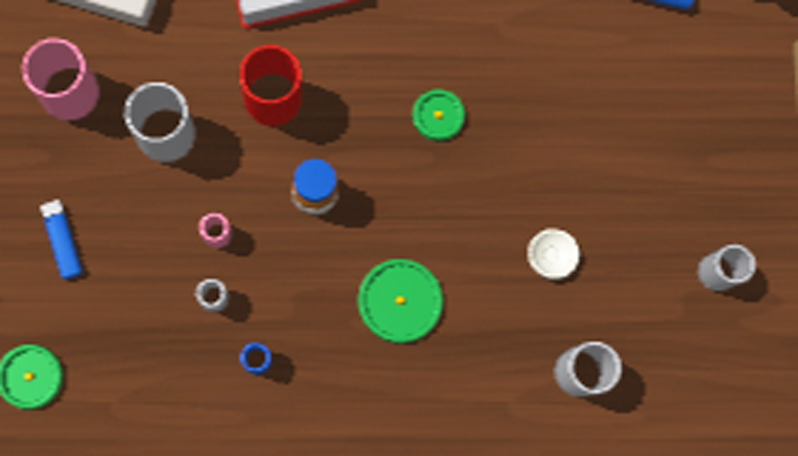

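View pics/sc.png

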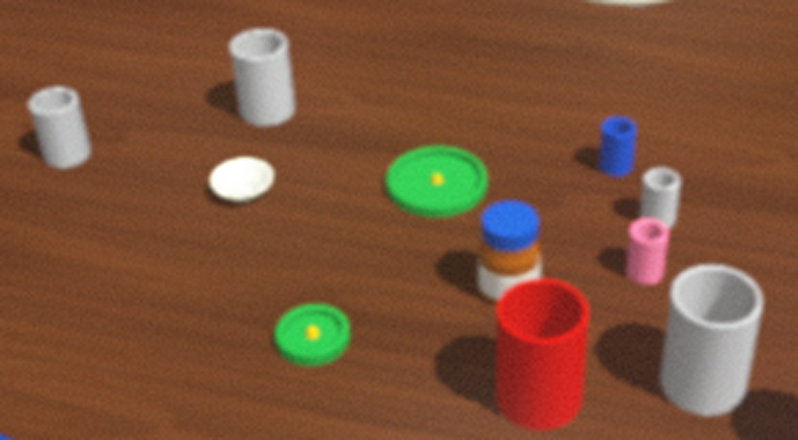

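Run:
```python
from h import *
T=lambda x,y:(170+(x+.5)/2.85-.5,130+(y+.5)/2.85-.5); S=lambda x,y:(90+(x+.5)/2.75-.5,150+(y+.5)/2.75-.5)
F=dict(xl=(S(716,297),T(157,112),.0315,.09),l=(S(260,45),T(594,367),.026,.075),m=(S(55,99),T(737,265),.0205,.06),s=(S(661,179),T(211,294),.015,.045))
ims={n:cv2.resize(cv2.imread(f"pics/{n}0.png"),None,fx=2.75,fy=2.75,interpolation=2) for n in("top","scene")}
th=np.linspace(0,2*np.pi,60)
def ring(c,r,z,col):
    for n in ims:
        p=np.array([proj(n,[c[0]+r*np.cos(t),c[1]+r*np.sin(t),z]) for t in th])
        cv2.polylines(ims[n],[((p+.5)*2.75-.5).round().astype(int)],True,col,1,cv2.LINE_AA)
for k,(a,b,r,h) in F.items():
    p,e=tri(a,b); print(k,p.round(4),round(e,4),'top@h',at('top',*b,h).round(4),'scene@h',at('scene',*a,h).round(4))
    c=(at('top',*b,h)+at('scene',*a,h))/2
    ring(c,r,h,(0,0,255)); ring(c,r,0,(255,255,0))
for a,b,r in [((248.4,215.5),(310.2,235.2),.0445),((487.2,262.9),(128.9,220.6),.039),((410.8,217.6),(179.9,261.8),.0335),((203,271.2),(323.5,169.8),.028)]:
    c=(at('top',*b,.008)+at('scene',*a,.008))/2; print('base',c.round(4),at('top',*b,.008).round(4)); ring(c,r,.011,(0,0,255))
c=lambda n,x,y,w,h: ims[n][int(y*2.75):int((y+h)*2.75),int(x*2.75):int((x+w)*2.75)]
cv2.imwrite("pics/ov_t.png",c('top',170,140,280,150)); cv2.imwrite("pics/ov_s.png",c('scene',90,150,290,160))
```

```text
xl [0.6432 0.1548 0.086 ] 0.0001 top@h [0.6421 0.1543 0.09  ] scene@h [0.6474 0.1548 0.09  ]
l [ 0.3849 -0.2864  0.0714] 0.0003 top@h [ 0.3847 -0.2857  0.075 ] scene@h [ 0.3902 -0.2837  0.075 ]
m [ 0.4904 -0.441   0.0578] 0.002 top@h [ 0.4904 -0.4412  0.06  ] scene@h [ 0.4933 -0.4378  0.06  ]
s [0.4622 0.0995 0.0412] 0.0013 top@h [0.4616 0.0999 0.045 ] scene@h [0.4671 0.0991 0.045 ]
base [ 0.4635 -0.0972  0.008 ] [ 0.4595 -0.0978  0.008 ]
base [0.5066 0.4476 0.008 ] [0.5031 0.4482 0.008 ]
base [0.3832 0.2899 0.008 ] [0.3796 0.2903 0.008 ]
base [ 0.6668 -0.1411  0.008 ] [ 0.664  -0.1415  0.008 ]
```

View pics/ov_t.png

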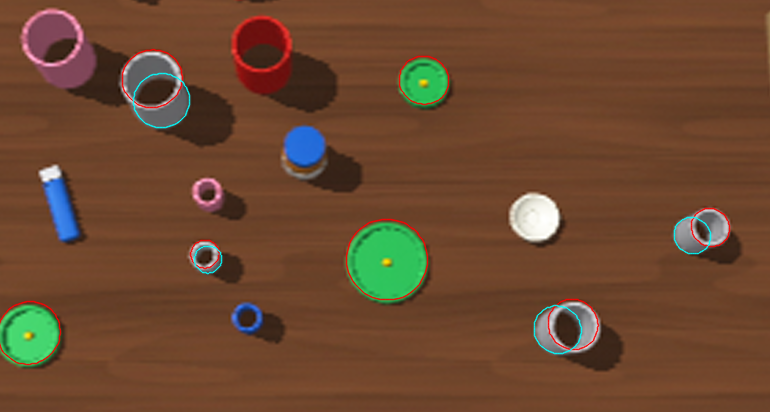

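View pics/ov_s.png

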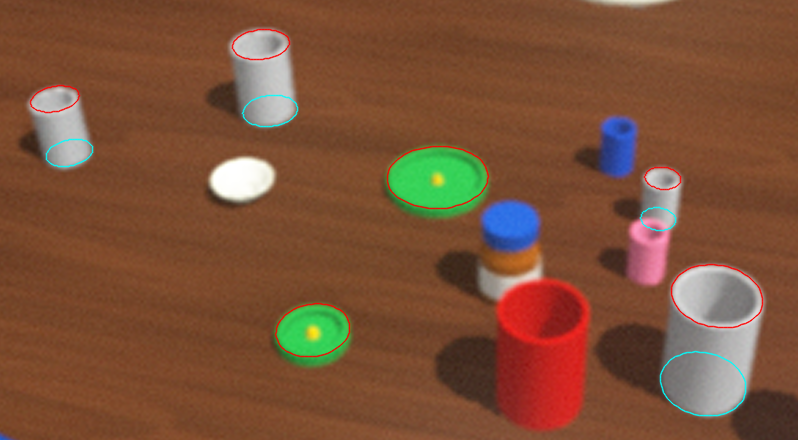

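The red look-alike, the pink ones and the blue one are clearly separate from the steel flasks. Overlaid rims agree with both views to about 1 px. Triangulated heights of 86, 71, 58 and 41 mm match the text with a common bias of roughly -4 mm. Next is the XL flask.

```bash
cat >> h.py <<'E'
F=dict(xl=(.6447,.1546),l=(.3875,-.2847),m=(.4918,-.4395),s=(.4643,.0995))
B=dict(xl=(.4635,-.0972),l=(.5066,.4476),m=(.3832,.2899),s=(.6668,-.1411))
TZ=dict(xl=.046,l=.036,m=.026,s=.015); HI=.26
def Q(yaw): return (R.from_euler('z',yaw)*R.from_euler('x',np.pi)).as_quat()
def ok(p,z,yaw): return manip.solve_ik([*p,z],Q(yaw)) is not None
def stat(s): print(s,'t',round(manip.current_clock(),1),'pos',np.round(manip.current_tool_pos(),4),'gap',round(manip.current_finger_gap(),4),'F',np.round(manip.current_force(),1))
def pick(k,yaw,f=25):
    p=F[k]; q=Q(yaw)
    manip.move_pose([*p,HI],q); manip.servo_line([*p,TZ[k]],vel=.12); stat('pre')
    effector.close(f_grip=f); stat('grip'); manip.servo_line([*p,HI],vel=.15); stat('lift')
def place(k,yaw,d=(0,0)):
    p=np.array(B[k])+d; q=Q(yaw)
    manip.move_pose([*p,HI],q); manip.servo_line([*p,TZ[k]+.03],vel=.15)
    manip.servo_line([*p,TZ[k]+.0055],vel=.03); stat('down')
    effector.open_jaws(); stat('open'); manip.servo_line([*p,HI],vel=.2); stat('up')
def snap(name,n='scene'):
    im=viewer.get_image(n); cv2.imwrite(f"pics/{name}.png",im[:,:,::-1]); return im
E
python3 - <<'E'
from h import *
for k in F:
    z=TZ[k]; print(k,[(round(np.degrees(y)),all(ok(p,h,y) for p in(F[k],B[k]) for h in(z,HI))) for y in np.radians([-90,-60,-30,0,30,60,90])])
y=np.pi/2
if not ok(F['xl'],TZ['xl'],y) or not ok(B['xl'],TZ['xl'],y): y=-y
pick('xl',y); im=snap('xl_s'); im2=snap('xl_t','top')
cv2.imwrite('pics/xl.png',np.hstack([cv2.resize(im[60:300,250:450],None,fx=2,fy=2),cv2.resize(im2[70:310,130:330],None,fx=2,fy=2)])[:,:,::-1])
E
```

```text
xl [(-90, True), (-60, True), (-30, True), (0, True), (30, True), (60, True), (90, True)]
l [(-90, True), (-60, True), (-30, True), (0, True), (30, True), (60, True), (90, True)]
m [(-90, True), (-60, True), (-30, True), (0, True), (30, True), (60, True), (90, True)]
s [(-90, True), (-60, True), (-30, True), (0, True), (30, True), (60, True), (90, True)]
pre t 5.0 pos [0.6452 0.1548 0.0468] gap 0.0918 F [ 0.5 -0.6 -0.7]
grip t 5.6 pos [0.6441 0.1547 0.046 ] gap 0.0628 F [-3.7 -0.3  3.6]
lift t 7.1 pos [0.6442 0.1543 0.2588] gap 0.0628 F [ 0.  -0.2 -4.1]
```

View pics/xl.png

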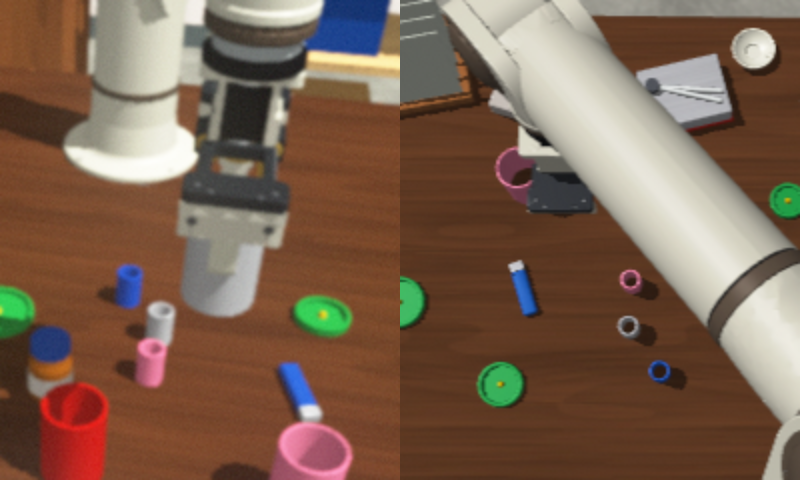

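The XL flask hangs straight in the jaws at about (220,270) in the crop. The gap is 62.8 mm and the force reading fits its weight. Placing it now.

Run:
```python
from h import *
place('xl',np.pi/2)
pick('l',0)
im=snap('b_s'); im2=snap('b_t','top')
cv2.imwrite('pics/b.png',np.hstack([cv2.resize(im[110:270,130:330],None,fx=2,fy=2),cv2.resize(im2[160:320,230:430],None,fx=2,fy=2)])[:,:,::-1])
```

```text
down t 10.8 pos [ 0.4636 -0.0972  0.0516] gap 0.0633 F [-0.2 -0.3 -3.7]
open t 11.4 pos [ 0.4635 -0.0972  0.0515] gap 0.0918 F [-0.7  0.4  0.1]
up t 12.6 pos [ 0.4626 -0.0973  0.259 ] gap 0.0918 F [ 0.   0.6 -0.6]
pre t 15.6 pos [ 0.3879 -0.285   0.0365] gap 0.0917 F [ 0.2 -0.5  0.3]
grip t 16.4 pos [ 0.3875 -0.285   0.036 ] gap 0.0507 F [-0.5 -1.6  0.7]
lift t 18.0 pos [ 0.387  -0.2843  0.2592] gap 0.0504 F [-0.4 -0.6 -1.8]
```

View pics/b.png

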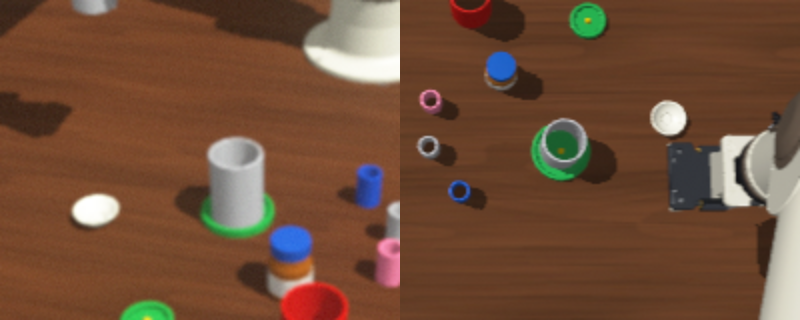

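The XL flask stands inside its rim: scene crop (237,180), top crop (565,143). I'll check the fit numerically and look at L in the gripper.

Run:
```python
from h import *
print(at('top',230+565/2,160+143/2,.095),at('scene',130+236/2,110+154/2,.095))
print(tri((248,187),(312.5,231.5)))
im=cv2.imread('pics/b_s.png'); cv2.imwrite('pics/c.png',cv2.resize(im[40:200,80:300],None,fx=2.5,fy=2.5))
```

```text
[ 0.45989551 -0.66979187  0.095     ] [ 0.47080545 -0.09406994  0.095     ]
(array([ 0.46003819, -0.09783516,  0.08716112]), np.float64(0.0012430253100035895))
```

View pics/c.png

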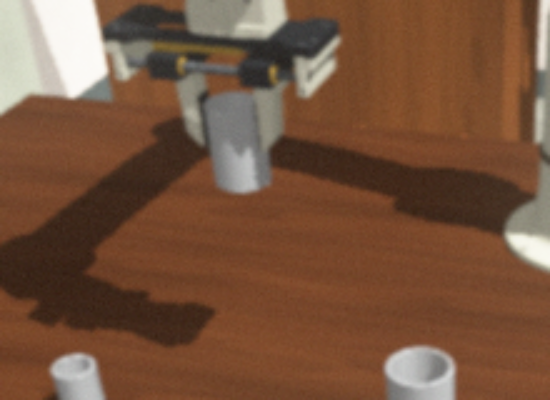

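XL triangulates to (0.460, -0.098), against base_xl at (0.460, -0.099) by the same method, so it is seated. L hangs upright in the jaws. Placing L, then picking M.

Run:
```python
from h import *
y=min([np.pi/2,-np.pi/2],key=lambda a:np.abs(manip.solve_ik([*B['l'],HI],Q(a))-manip.current_q()).max())
place('l',y); pick('m',0)
im=snap('d_s'); im2=snap('d_t','top')
cv2.imwrite('pics/d.png',np.hstack([cv2.resize(im[30:290,0:150],None,fx=2,fy=2),cv2.resize(im[180:310,410:560],None,fx=2,fy=4),cv2.resize(im2[170:300,80:200],None,fx=2,fy=4)][:1]+[np.vstack([cv2.resize(im[180:310,410:560],(300,260)),cv2.resize(im2[170:300,80:230],(300,260))])])[:,:,::-1])
```

```text
down t 23.1 pos [0.5066 0.4478 0.0416] gap 0.0506 F [ 0.7 -0.3 -2.2]
open t 24.0 pos [0.5066 0.4476 0.0415] gap 0.0919 F [-0.3 -0.6 -0.4]
up t 25.2 pos [0.5064 0.4469 0.2585] gap 0.092 F [-0.2  0.4  0.1]
pre t 30.4 pos [ 0.4922 -0.4398  0.0267] gap 0.0919 F [-0.1 -0.4 -0.3]
grip t 31.3 pos [ 0.4918 -0.4395  0.026 ] gap 0.0404 F [0.4 0.8 0.4]
lift t 33.0 pos [ 0.4913 -0.4393  0.2588] gap 0.0406 F [-1.2  0.1 -1.4]
```

View pics/d.png

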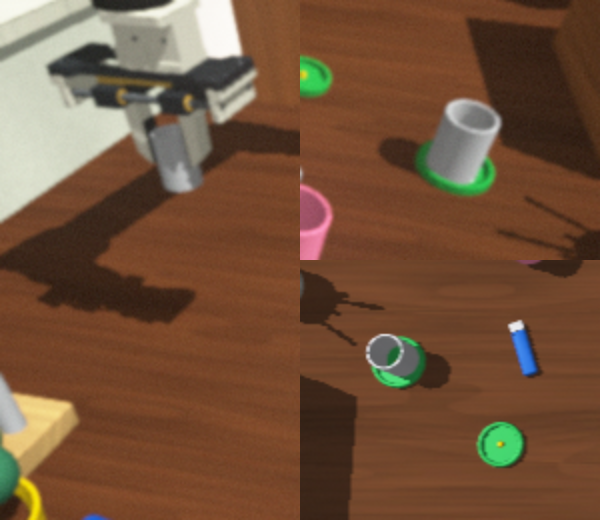

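L stands inside its green rim: scene px (496,237), top px (122,215). M hangs upright. I'll check L by triangulation while carrying on with M and S.

Run:
```python
from h import *
p,e=tri((495.8,236.8),(121.9,215.3)); print('L',p,e,'base tri (.504,.4497)')
if np.hypot(p[0]-.504,p[1]-.4497)>.007 or p[2]>.083: raise SystemExit('check L')
place('m',0); pick('s',0)
im=snap('e_s'); im2=snap('e_t','top')
cv2.imwrite('pics/e.png',np.hstack([cv2.resize(im[60:260,260:460],(400,400)),cv2.resize(im2[200:300,130:230],(400,400))])[:,:,::-1])
```

```text
L [0.50691781 0.44406747 0.07953412] 0.0012336123159159996 base tri (.504,.4497)
down t 38.2 pos [0.3833 0.29   0.0316] gap 0.0409 F [ 0.4 -0.3 -2. ]
open t 39.1 pos [0.3832 0.2899 0.0315] gap 0.0918 F [ 1.5 -0.7  0.2]
up t 40.4 pos [0.3825 0.2894 0.2589] gap 0.0915 F [-0.3 -0.7 -0.2]
pre t 43.5 pos [0.4648 0.0996 0.0155] gap 0.0915 F [ 0.6 -0.5  0.4]
grip t 44.4 pos [0.4643 0.0995 0.015 ] gap 0.0304 F [ 0.3 -0.1  0.4]
lift t 46.2 pos [0.4637 0.0994 0.2592] gap 0.0299 F [ 0.5 -0.4 -1.5]
```

View pics/e.png

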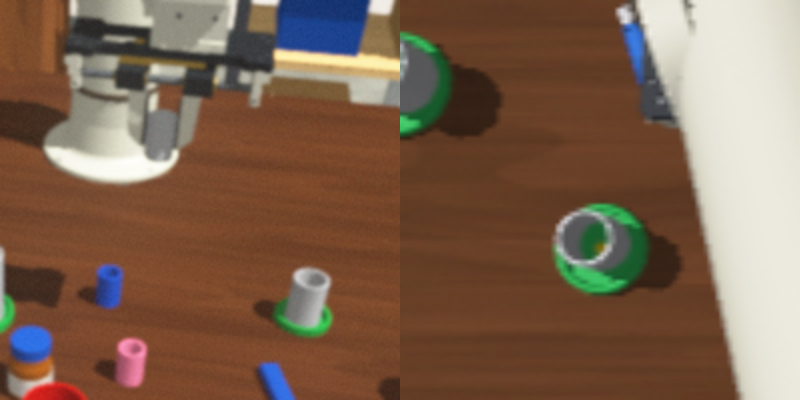

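M is inside its base: scene (415,198), top (176,259). My L read-off came out about 6 mm off centre, so I'll check L and M with overlays of the expected seated rims before going on.

Run:
```python
from h import *
print('M',tri((415.7,198.2),(175.9,258.9)),'base tri .380 .291')
th=np.linspace(0,2*np.pi,60); K=6
def tile(f,n,k,r,h,rb):
    im=cv2.imread(f'pics/{f}.png'); c=proj(n,[*B[k],.04]); x,y=(c-[30,25]).astype(int)
    t=cv2.resize(im[y:y+50,x:x+60],None,fx=K,fy=K,interpolation=2)
    for rr,z,col in((r,h+.005,(0,0,255)),(rb,.011,(255,0,255))):
        p=np.array([proj(n,[B[k][0]+rr*np.cos(a),B[k][1]+rr*np.sin(a),z]) for a in th])
        cv2.polylines(t,[((p-[x,y]+.5)*K-.5).round().astype(int)],True,col,1,cv2.LINE_AA)
    return t
cv2.imwrite('pics/f.png',np.vstack([np.hstack([tile('e_s' if k=='m' else 'd_s','scene',k,r,h,rb),tile('e_t' if k=='m' else 'd_t','top',k,r,h,rb)]) for k,r,h,rb in(('l',.026,.075,.039),('m',.0205,.06,.0335))]))
```

```text
M (array([0.38418022, 0.28962331, 0.064558  ]), np.float64(3.4498812313287586e-05)) base tri .380 .291
```

View pics/f.png

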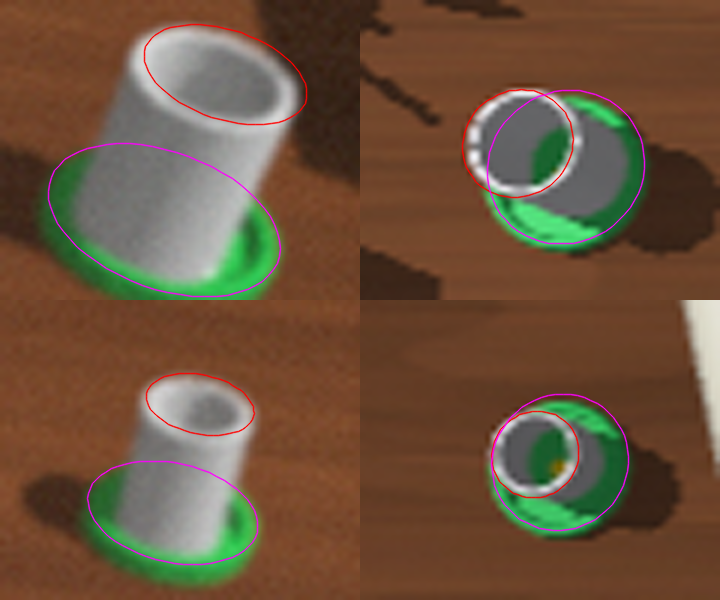

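L's rim is within about 2 px (3 mm) and at the seated height, and M's is within about 0.5 px. Both are clear of the rim and upright. Placing S.

Run:
```python
from h import *
place('s',0)
manip.move_pose([.45,-.35,.3],Q(0)); manip.sleep(.5)
im=snap('g_s'); im2=snap('g_t','top')
cv2.imwrite('pics/g.png',np.vstack([np.hstack([cv2.resize(im[235:295,165:245],(400,300)),cv2.resize(im2[140:200,284:364],(400,300))]),np.hstack([cv2.resize(im[120:345,80:380],(400,300)),cv2.resize(im2[120:300,100:340],(400,300))])])[:,:,::-1])
```

```text
down t 50.1 pos [ 0.667  -0.1411  0.0206] gap 0.0298 F [-0.4  0.2 -1. ]
open t 51.2 pos [ 0.6668 -0.1411  0.0205] gap 0.0921 F [ 0.1 -0.1  0.2]
up t 52.5 pos [ 0.6659 -0.141   0.2585] gap 0.0921 F [ 0.1 -0.3  0.3]
```

View pics/g.png

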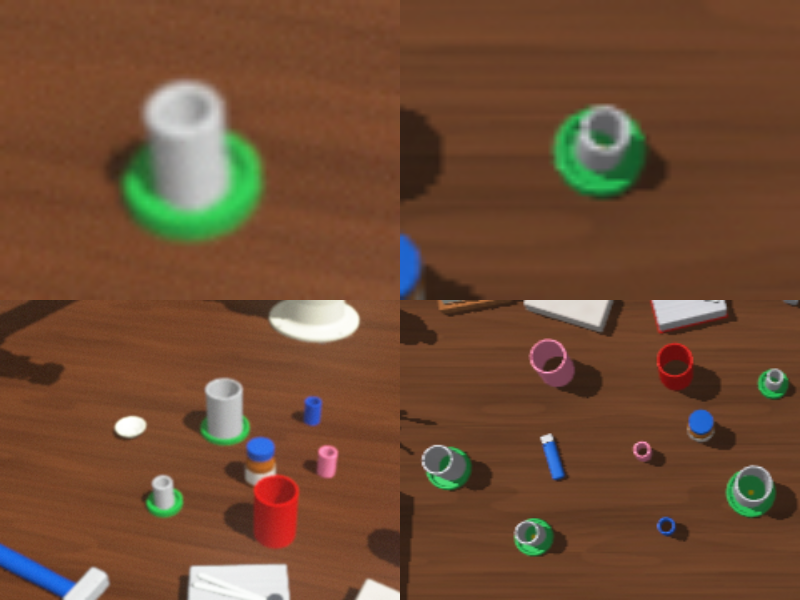

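All four flasks stand in their bases. S is near centre (scene crop (185,145)), and the jar and dish have not moved. Handing in.

```bash
python3 -c "
from bench import manip
print(manip.hand_in())"
```

```text
the job is handed in; nothing more can be done
None
```

I placed all four flasks in their own bases, largest to smallest, and handed the job in at about 54 s of the 104 s allowed; in the last images all four stand upright inside their rims and the jar and dish appear unmoved, but the hand-in call gave no verdict.

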